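Brush out the magnet cup and send its tote into the bay

TASK

Take the long orange-handled brush out of the caddy and scrub the inside of the open steel cup where it stands in the blue tote: three full strokes, each down to the cup's floor and back up to about the rim. Stand the brush back in the caddy cell it came from and let go; only then push the tote gently along the rollers (do not lift it) until it is fully home against the end stop of the yellow bay, with the cup and both magnets still standing in it. Leave the short brush, bottle, can, jar and tape roll where they are.

Things in the scene. Friction and masses are not known exactly. Their poses are not given: they have to be found in the camera images.
- brush: Long round brush standing upright, head down, in one cell of the caddy. 180 mm long in all; origin at the centre of its flat lower end, z up along its axis. White bristle head 46 mm across (its solid core 38 mm) from z 0 to 58 mm, thin steel stem to 110 mm, orange round handle 20 mm thick from 110 to 180 mm. 80 g.
- brush_tip (a point): Centre of the flat lower end of the brush (the brush's origin).
- brush_grip (a point): Point on the brush's axis in its orange handle, 160 mm above its lower end and 20 mm below its top: a good height for the TCP to grip from above.
- caddy: Fixed grey plastic caddy, open on top, 56 (x) by 108 (y) mm, 80 mm high; walls and floor 4 mm. One wall across the middle makes two cells, each 48 by 48 mm, centred at y = +26 and -26 mm. Origin at the centre of its underside. It stands on either the left or the right of the robot's front.
- short_brush: Short round brush, black handle 20 mm thick, grey head 46 mm across, 120 mm long in all, upright in the other cell of the caddy; origin at the centre of its lower end. Leave it.
- lane: Fixed roller lane, 110 mm wide (x), 600 mm long (y, travel), origin at the centre of its underside. Passive rollers lie along x, tops 45 mm above the table. Aluminium guides 86 mm apart rise 12 mm above the rollers. The bay is the last 180 mm at the +y end: yellow cheeks, tops 97 mm high, and a yellow end stop 105 mm high with its face at y = 290 mm.
- bay_stop (a point): On the lane at roller-top height, in the middle of the face of the end stop; its y axis points along the lane into the stop.
- tote: Small blue open tote on the rollers, 74 (x) by 218 (y) by 60 mm high, walls, floor and dividers 4 mm, long side along the lane, origin at the centre of its underside, y towards the bay. Two dividers make three cells in a row, 71 mm apart (centres y = -71, 0, +71 mm). 0.25 kg empty.
- tote_nose (a point): Middle of the lower edge of the tote's front end (towards the bay); home when it meets point bay_stop.
- tote_tail (a point): Middle of the lower edge of the tote's rear end, the outer face to push on (60 mm high).
- cup: Open bright steel cup standing loose in one of the tote's three cells: 60 mm across, 85 mm high, bore 53 mm, 81 mm deep; origin at the centre of its underside. 0.2 kg.
- cup_floor (a point): Centre of the cup's inner floor, 4 mm above its underside; z up the bore.
- cup_rim (a point): Centre of the cup's open mouth, 85 mm above its underside.
- magnet_a: Steel disc magnet, 58 mm across, 12 mm thick, with an 8 mm stud 28 mm tall on top, lying in a cell of the tote; origin at the centre of its underside.
- magnet_b: A second magnet, the same, in another cell of the tote.
- bottle: White plastic bottle with a red cap, 64 mm across, 190 mm tall; origin at the centre of its underside. It stands on the side of the robot's front where the caddy is not.
- can: Green can, 58 mm across, 150 mm tall, in front of the robot; origin at the centre of its underside.
- jar: Amber glass jar, 70 mm across, 80 mm tall, beyond the lane; origin at the centre of its underside.
- tape_roll: Green roll of tape lying flat, 96 mm across, 25 mm tall, on the left; origin at the centre of its underside.
Mind the look-alikes: they are no part of the job. What is shaped like the tote but purple is not meant.

How it is judged:
By the outcome, as a careful person would: the job done as asked, in the order asked, and still so for the second after the job is handed in, with the robot touching nothing.
It also fails if it takes over 72 s, if anything falls off the work surface, if the arm or the gripper's body presses on something with over 40 N, if the wrist force passes 120 N, or if a joint passes its speed limit or range.

ROBOT

A 6-joint arm with a two-finger parallel gripper is mounted at the origin on the work surface. World frame = base frame: x ahead of the robot, y to its left, z up, the work surface at z = 0. Lengths are in m, angles in rad, forces in N, time in s.
With the tool pointing down it reaches from about 0.35 to 0.775 m from the base axis. Payload 7.3 kg.
Tool frame: the origin (TCP) lies between the finger pads, 19 mm behind the fingertips; this is the grasp point; z points along the fingers, y is the direction in which the jaws open and shut (so a half turn about z gives the same grasp; the last joint's range is limited). The gripper opens to 92 mm and grips with 3 to 60 N. Pads are 19 mm wide; open, the fingers measure 130 mm over their backs; the gripper's body (75 mm by 190 mm) begins 47 mm behind the grasp point.
Start: joints at [-1.407, 0.342, 1.524, -0, 1.275, -0.146], TCP at [0.16, -0.5, 0.246] pointing down, gripper open.
Joint ranges: [-2.53, 2.53], [-0.77, 2.02], [0.04, 2.7], [-1, 4.14], [0.28, 2.66], [-3.11, 3.11]. Speed limits (rad/s): [2.57, 2.57, 3.14, 3.14, 3.14, 3.14].

INTERFACE

Orientations are given as a unit quaternion [x, y, z, w].
In Python, from bench import env gives the robot as it stands. The module is installed in compiled form; this text tells all that it offers.
- The arm moves only by the tool drive_tool, never from a script. Its argument "moves" is a list of rows, each a list of 7 numbers: the shift along the world's x, y, z normalised to -1 to 1, where 1 is 2 cm, then the turn, a rotation vector about the world's x, y, z normalised to -1 to 1, where 1 is 5 degrees, then the closure, from 0 (fully open) to 1 (shut). A call has 1 to 10 rows; each row shifts and turns the commanded pose from where the row before left it; what a row does not reach is not made up. A row lasts 1/10 s, in which the tool goes at most 50 mm and 8.59 degrees, less where a joint would pass 70% of its speed; a pose out of reach is approached as far as the arm can. A call with a number of a shift or a turn outside -1 to 1 is refused whole. A call with a gripper value outside its range is refused whole. The fingers move at their own pace and stop on an object; the grip force is fixed at half the most. Time passes only in rows, so rows that do not move let the fingers close. It gives the time, the measured TCP pose, the force and the opening at its end, in the units of the state.
- env.observe(): the state, without advancing time (a new reading comes with each control period).
- env.get_image(name): name is "scene" or "top" or "wrist"; returns a dict with "image" (384x512x3 uint8, blue, green, red), "range_z" (384x512 float32, m along the optical axis (not along the pixel's ray), 0 where there is no reading), "fov_y" (degrees; the focal length in pixels is half the picture's height over the tangent of half this angle, whatever the lens; pixels are square), "cx", "cy" (the principal point, pixels), "R" (3x3) and "t" (3): a world point X has camera coordinates R X + t; the wrist camera has in their place "hand_eye" (4x4, takes a point from camera to tool coordinates, whose origin is the TCP and whose axes are the flange's). Camera axes: x right, y down, z forward; pixel columns grow to the right and rows downward; lengths in m; the calibration is good to about 2 mm. A picture is of the moment at which its call begins: read the wrist's pose just before it.
- env.hand_in(): hands the job in, once; it reports no verdict.
The state is a dict: "t": time; "joints": joint angles; "joint_velocities": joint speeds; "joint_efforts": joint torques, N m; "position": TCP position; "orientation": TCP orientation; "force": force on the tool from outside, world axes, zero at the start; "wrist_torque": the same for the moment, N m; "finger_gap": finger opening in m.
Only numpy, scipy, OpenCV 4.12 (cv2) and the standard library are available. Lean on these libraries where they do the work, as an engineer would, in place of code of your own. Each camera call takes 0.05 s, during which the arm holds its last target. There are 200 camera calls.

## Working session

There is one attempt and no reset: what is moved stays moved. The work goes in short steps, Python scripts to look and compute and a tool call to move; the robot and the scene stay as the last step left them, time stands still between calls to the robot, and variables do not carry over. Pictures are saved under pics/ and viewed, about 8 in all and at most 12, crops included, and the job is handed in when it is done.

Besides the shell and the picture viewer there is one more tool, called after "Request:" as name(argument=value, ...) on one line, values as JSON. drive_tool: Moves the arm, as the interface text tells. Scaled input: -1 to 1 covers 2 cm each way for a shift and 5 degrees each way for a turn. Its arguments: {"type":"object","properties":{"moves":{"type":"array"}},"required":["moves"]}

```bash
mkdir -p pics; cat > h.py <<'E'
import numpy as np, cv2
from bench import env
def cloud(d):
    h,w=d["range_z"].shape; f=h/2/np.tan(np.radians(d["fov_y"])/2)
    u,v=np.meshgrid(np.arange(w),np.arange(h)); z=d["range_z"]
    P=np.stack([(u-d["cx"])/f*z,(v-d["cy"])/f*z,z],-1)
    return (P-np.array(d["t"]))@np.array(d["R"])  # R^T (P-t)
E
python3 - <<'E'
from h import *
for n in ("scene","top"):
    d=env.get_image(n); np.save(f"{n}.npy",d,allow_pickle=True); cv2.imwrite(f"pics/{n}1.png",d["image"])
    print(n,d["fov_y"],d["cx"],d["cy"],np.round(-np.array(d["R"]).T@d["t"],3))
print(env.observe())
E
```

```text
scene 52.41474421832015 257.4162983887831 189.99626216337896 [1.163 0.295 1.315]
top 50.61915075736088 255.44796224923354 193.9942663330588 [0.39  0.016 1.311]
{'t': 0.1, 'joints': array([-1.40700395e+00,  3.42658370e-01,  1.52489592e+00, -4.39528551e-06,
        1.27536342e+00, -1.45980426e-01]), 'joint_velocities': array([ 0.00034106, -0.00240471, -0.00174772, -0.00153012, -0.00103981,
       -0.00025516]), 'joint_efforts': array([ 1.92255713e-03, -4.32003486e+01, -2.44693887e+01,  7.19511090e-02,
        5.25795948e-02, -5.39829011e-05]), 'position': array([ 0.16001997, -0.49968736,  0.24492059]), 'orientation': array([ 9.88028746e-01,  1.54268461e-01, -8.00230380e-06, -6.62482911e-04]), 'force': array([ 0.4213078 , -0.78562373, -0.11232044]), 'wrist_torque': array([-0.05940301, -0.00765369,  0.00473376]), 'finger_gap': 0.09168482438108441}
```

View pics/scene1.png

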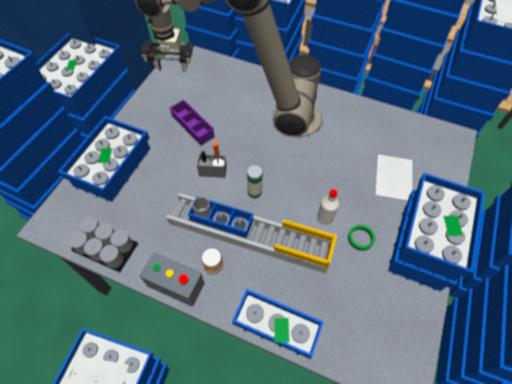

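View pics/top1.png

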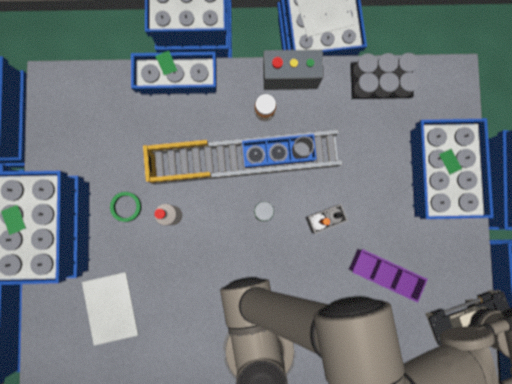

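Scene: the blue tote is on the lane at about (221,215) with the cup at (201,206) in its rear cell. The yellow bay is at (305,243). The caddy at (212,165) holds the orange brush (216,150) and the black one (204,157).

- **Brush candidates, top view:** orange (326,221) and black (338,214). The orange one is the long brush.
- **Tote candidates, top view:** blue on the lane (280,150) and purple on the table (387,275). The blue one is meant.

I'll measure these and confirm in one enlarged crop.

```bash
python3 - <<'E'
from h import *
hs={}
for n in ("scene","top"):
    d=np.load(f"{n}.npy",allow_pickle=True).item(); C=cloud(d); im=d["image"]; hsv=cv2.cvtColor(im,cv2.COLOR_BGR2HSV)
    hs[n]=(d,C,hsv)
    H,S,V=[hsv[...,i].astype(int) for i in range(3)]; X,Y,Z=C[...,0],C[...,1],C[...,2]
    ok=d["range_z"]>0
    def rep(name,m):
        m=m&ok; p=C[m]
        if len(p)==0: print(n,name,0);return
        print(n,name,len(p),"mean",p.mean(0).round(4),"min",np.percentile(p,2,0).round(3),"max",np.percentile(p,98,0).round(3))
    box=(X>.3)&(X<.5)&(Y<-.08)&(Y>-.3)
    rep("orange",(H>3)&(H<18)&(S>150)&box&(Z>.08))
    rep("caddy+",box&(Z>.03)&(Z<.09))
    rep("short",box&(Z>.09)&(V<70)&(S<120))
    lane=(X>.4)&(X<.72)
    rep("yellow",(H>18)&(H<32)&(S>150)&lane&(Z>.03)&(Z<.13))
    b=(H>100)&(H<125)&(S>130)&lane&(abs(Y)<.32)&(Z>.04)
    rep("blue",b); rep("bluetop",b&(Z>.095))
    rep("cup",lane&(Z>.118)&(Z<.15)&(abs(Y)<.35)&(S<90)&(X>.5)&(X<.62))
    rep("lane",lane&(Z>.035)&(Z<.14)&(abs(Y)<.4)&(X>.47)&(X<.64))
    if n=="top":
        m=b&(Z>.095)&ok; r=cv2.minAreaRect(C[m][:,:2].astype(np.float32)*1000); print("tote rect",r)
        m=(H>18)&(H<32)&(S>150)&lane&(Z>.03)&ok; print("yellow rect",cv2.minAreaRect(C[m][:,:2].astype(np.float32)*1000))
        m=box&(Z>.06)&(Z<.09)&ok; print("caddy rect",cv2.minAreaRect(C[m][:,:2].astype(np.float32)*1000))
        m=lane&(Z>.035)&(Z<.14)&(abs(Y)<.45)&(X>.47)&(X<.64)&ok; print("lane rect",cv2.minAreaRect(C[m][:,:2].astype(np.float32)*1000))
        np.set_printoptions(linewidth=200)
        a=im[125:235,230:350]; cv2.imwrite("pics/crop.png",cv2.resize(a,None,fx=6,fy=5.4,interpolation=cv2.INTER_CUBIC))
        print((Z[132:166:3,285:320:3]*1000).round().astype(int)); print((Z[206:236:2,306:350:2]*1000).round().astype(int))
E
```

```text
scene orange 53 mean [ 0.4034 -0.1896  0.1595] min [ 0.394 -0.198  0.115] max [ 0.409 -0.183  0.188]
scene caddy+ 494 mean [ 0.4122 -0.2121  0.0632] min [ 0.367 -0.271  0.033] max [ 0.448 -0.16   0.086]
scene short 32 mean [ 0.4213 -0.2384  0.1116] min [ 0.413 -0.249  0.093] max [ 0.426 -0.231  0.128]
scene yellow 813 mean [0.595  0.2494 0.088 ] min [0.538 0.149 0.062] max [0.651 0.332 0.108]
scene blue 938 mean [ 0.6191 -0.0589  0.0833] min [ 0.573 -0.175  0.05 ] max [0.66  0.037 0.109]
scene bluetop 311 mean [ 0.6217 -0.0566  0.1032] min [ 0.573 -0.175  0.095] max [0.661 0.037 0.111]
scene cup 57 mean [ 0.6021 -0.1484  0.1291] min [ 0.591 -0.17   0.119] max [ 0.619 -0.115  0.139]
scene lane 3124 mean [0.5864 0.0805 0.0684] min [ 0.539 -0.243  0.038] max [0.639 0.328 0.126]
top orange 33 mean [ 0.3996 -0.1877  0.1817] min [ 0.394 -0.196  0.164] max [ 0.406 -0.181  0.187]
top caddy+ 562 mean [ 0.4104 -0.2124  0.0653] min [ 0.372 -0.268  0.035] max [ 0.449 -0.158  0.084]
top short 37 mean [ 0.4181 -0.2368  0.1194] min [ 0.412 -0.248  0.096] max [ 0.424 -0.23   0.129]
top yellow 710 me
[... 2325 characters left out ...]
7 137 168 185 185 184  61  63  61  65  59  10  45  79  81   0]
 [ -2  31  72  60  63  65  66 126 169 185 183 185  23  39  59  58  64  84  82   1   1   1]
 [  1  11  59  84  68  63  61  62 125 149 180  54  70  47  78  82  -3   0   1  -1   0   3]
 [ -2   1  34  80  56  67  60  62  59  58  38  70  82  81   4   3   7   4  -1   3  -1  -1]
 [  5   1  19  64  80  46  57  58  58  78  80   1   4   3   5  -4   0   3   1  -1   1   0]
 [  2   1   3  50  78  39  76  82  81   3   1  -5   2   5  -2  -3  -2   1   3   7   1   2]
 [  3  -1   4  30  75  81   1   4   1   2   2   0   3   3   3   0   2  -1  -1   2  -1   4]
 [ -1   2   1  -1   9  -3   0   6   1   0   0  -4  -1   4   2   3   1   0   1   3   4   0]]
```

View pics/crop.png

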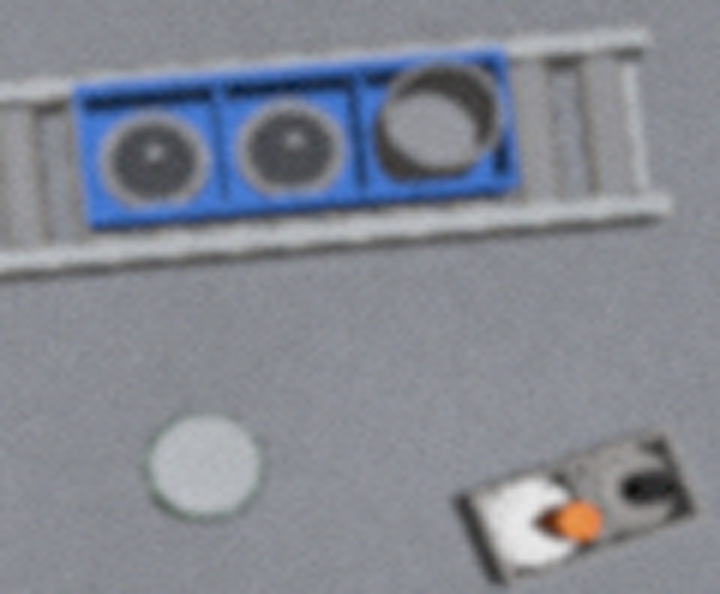

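The crop confirms it. The orange handle is at crop (578,520) above the white head in the left cell. The cup is in the tote's rear cell at (437,122), and both magnets are in the other two cells. The brush axis is near (0.401,-0.190) and the tote yaw is about 4.4°. Next I'll fly over the cup to get a close wrist view.

Request:
drive_tool(moves=[[0.5, 0.4, 1, 0, 0, 0, 0], [1, 0.8, 1, 0, 0, 0, 0], [1, 0.8, 1, 0, 0, 0, 0], [1, 0.8, 1, 0, 0, 0, 0], [1, 0.8, 0.25, 0, 0, 0, 0], [1, 0.8, 0, 0, 0, 0, 0], [1, 0.8, 0, 0, 0, 0, 0], [1, 0.8, 0, 0, 0, 0, 0], [1, 0.8, 0, 0, 0, 0, 0], [1, 0.8, 0, 0, 0, 0, 0]])

```text
t: 1.1
position: [0.3507, -0.3471, 0.3302]
orientation: [0.988, 0.154, -0.0, -0.0]
force: [0.3, -0.0, -0.9]
finger_gap: 0.0917
```

Request:
drive_tool(moves=[[1, 0.8, 0, 0, 0, 0, 0], [1, 0.8, 0, 0, 0, 0, 0], [1, 0.8, 0, 0, 0, 0, 0], [1, 0.8, 0, 0, 0, 0, 0], [1, 0.8, 0, 0, 0, 0, 0], [1, 0.8, 0, 0, 0, 0, 0], [1, 0.8, 0, 0, 0, 0, 0], [1, 0.8, 0, 0, 0, 0, 0], [1, 0.8, 0, 0, 0, 0, 0], [1, 0.8, 0, 0, 0, 0, 0]])

```text
t: 2.1
position: [0.5507, -0.1872, 0.33]
orientation: [0.988, 0.154, -0.0, -0.0]
force: [0.2, 0.2, 0.8]
finger_gap: 0.0918
```

Request:
drive_tool(moves=[[1, 0.8, 0, 0, 0, 0, 0], [0.8, 0.8, 0, 0, 0, 0, 0], [0, 0, 0, 0, 0, 0, 0], [0, 0, 0, 0, 0, 0, 0]])

```text
t: 2.5
position: [0.5859, -0.1559, 0.3299]
orientation: [0.988, 0.155, -0.001, -0.0]
force: [0.8, -1.0, -0.5]
finger_gap: 0.0915
```

```bash
cat >> h.py <<'E'
from scipy.spatial.transform import Rotation as Ro
def wrist():
    s=env.observe(); d=env.get_image("wrist"); E=np.eye(4); E[:3,:3]=Ro.from_quat(s["orientation"]).as_matrix(); E[:3,3]=s["position"]
    T=E@np.array(d["hand_eye"]); R=T[:3,:3].T; d["R"]=R; d["t"]=-R@T[:3,3]
    print("pos",s["position"].round(4),"q",s["orientation"].round(4),"F",s["force"].round(2),"t",s["t"],"gap",round(s["finger_gap"],4),"cam",T[:3,3].round(3)); return d,s
E
python3 - <<'E'
from h import *
d,s=wrist(); np.save("w1.npy",d,allow_pickle=True); cv2.imwrite("pics/w1.png",d["image"]); print(np.array(d["hand_eye"]).round(3),d["fov_y"])
E
```

```text
pos [ 0.5859 -0.1559  0.3299] q [ 9.880e-01  1.547e-01 -7.000e-04 -1.000e-04] F [ 0.8  -1.05 -0.46] t 2.5 gap 0.0915 cam [ 0.664 -0.131  0.469]
[[ 0.    -0.954 -0.3    0.082]
 [ 1.    -0.     0.001 -0.   ]
 [-0.001 -0.3    0.954 -0.139]
 [ 0.     0.     0.     1.   ]] 59.66099455570098
```

View pics/w1.png

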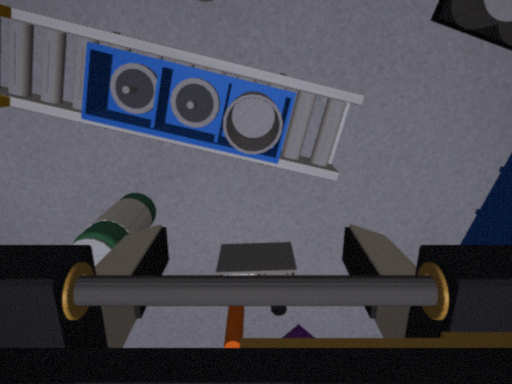

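Wrist view: the cup rim is at (253,122) and the magnets at (133,88) and (194,102). The caddy is near (256,260) with the orange handle at (235,325), partly behind the gripper. Next I'll fit the cup rim, tote and brush from the depth data of all three views.

```bash
python3 - <<'E'
from h import *
from scipy.optimize import least_squares
def circ(p,r=None):
    f=(lambda q:np.hypot(*(p-q[:2]).T)-(q[2] if r is None else r))
    o=least_squares(f,[*p.mean(0),.028],loss="soft_l1",f_scale=.002); return o.x.round(4),len(p)
for n in ("w1","top","scene"):
    d=np.load(f"{n}.npy",allow_pickle=True).item(); C=cloud(d); ok=d["range_z"]>0
    hsv=cv2.cvtColor(d["image"],cv2.COLOR_BGR2HSV).astype(int); H,S,V=hsv[...,0],hsv[...,1],hsv[...,2]
    X,Y,Z=C[...,0],C[...,1],C[...,2]
    m=ok&(np.hypot(X-.61,Y+.14)<.045)&(Z>.127)&(Z<.145); print(n,"rim",circ(C[m][:,:2]),C[m][:,2].mean())
    m=ok&(np.hypot(X-.61,Y+.14)<.018)&(Z>.04)&(Z<.07); print("  floor z",np.median(C[m][:,2]),C[m].mean(0).round(4))
    b=ok&(H>100)&(H<125)&(S>120)&(X>.5)&(X<.72)&(abs(Y)<.25)&(Z>.098)&(Z<.112)
    if b.sum()>20: print("  tote",cv2.minAreaRect(C[b][:,:2].astype(np.float32)*1000),np.median(Z[b]))
    m=ok&(X>.33)&(X<.5)&(Y<-.1)&(Y>-.28)&(H>3)&(H<18)&(S>140)&(Z>.177)&(Z<.195)
    if m.sum()>3: print("  brush top",C[m].mean(0).round(4),np.ptp(C[m],0),m.sum())
    for zl,zh in ((.11,.135),(.135,.16),(.16,.178)):
        m=ok&(np.hypot(X-.401,Y+.19)<.02)&(Z>zl)&(Z<zh)&(H<20)&(S>120)
        if m.sum()>3:print("  handle",zl,C[m].mean(0).round(4),circ(C[m][:,:2],.010)[0][:2],m.sum())
    # guides of lane: z 50-60mm
    m=ok&(Z>.05)&(Z<.063)&(X>.5)&(X<.68)&(Y>-.3)&(Y<.34)&(S<60)
    if n!="scene": print("  guides",cv2.minAreaRect(C[m][:,:2].astype(np.float32)*1000))
    if n=="top":
        m=ok&(H>18)&(H<32)&(S>120)&(Z>.099)&(Z<.115)&(X>.5)&(X<.7); print("  stop",C[m].mean(0).round(4),C[m].min(0).round(3),C[m].max(0).round(3),m.sum())
E
```

```text
w1 rim (array([ 0.6225, -0.1415,  0.0278]), 708) 0.1333478707765259
  floor z 0.05314760914329532 [ 0.6104 -0.1401  0.0538]
  tote ((616.3798828125, -70.3384017944336), (78.98562622070312, 218.40281677246094), 4.566124439239502) 0.10453687801850367
  brush top [ 0.4046 -0.1886  0.1822] [0.0125546  0.01531958 0.00852735] 153
  handle 0.11 [ 0.406  -0.1889  0.1293] [ 0.3985 -0.1914] 92
  handle 0.135 [ 0.4064 -0.1889  0.148 ] [ 0.3985 -0.1914] 225
  handle 0.16 [ 0.4064 -0.1886  0.1691] [ 0.3985 -0.1914] 196
  guides ((615.2647094726562, -52.78773498535156), (111.09627532958984, 426.65118408203125), 4.512401580810547)
top rim (array([ 0.624 , -0.1402,  0.028 ]), 86) 0.1345037062085601
  floor z 0.05413540382540781 [ 0.6192 -0.1423  0.0546]
  tote ((616.9956665039062, -69.74589538574219), (75.83124542236328, 215.921875), 4.670953750610352) 0.10526329343111271
  brush top [ 0.4    -0.1894  0.1845] [0.01650413 0.01691834 0.01040898] 31
  handle 0.16 [ 0.3976 -0.1834  0.1702] [ 0.4015 -0.191 ] 5
  guides ((611.9444580078125, 22.195587158203125), (111.7671890258789, 573.3016357421875), 4.496664047241211)
  stop [0.5873 0.2859 0.1032] [0.532 0.15  0.099] [0.652 0.339 0.113] 284
scene rim (array([ 0.621 , -0.1424,  0.0282]), 76) 0.13354044581201557
  floor z 0.05916938377396472 [ 0.5987 -0.1503  0.0605]
  tote ((616.9306030273438, -71.64098358154297), (79.75672149658203, 218.1012725830078), 5.119105815887451) 0.10458847492298942
  brush top [ 0.4009 -0.1912  0.1843] [0.01674945 0.01544936 0.01074912] 19
  handle 0.11 [ 0.4044 -0.1889  0.1258] [ 0.3966 -0.1928] 11
  handle 0.135 [ 0.4044 -0.1887  0.1463] [ 0.3966 -0.1936] 14
  handle 0.16 [ 0.4053 -0.1889  0.1697] [ 0.3985 -0.1949] 13
```

The cup axis is (0.6225,-0.1413), and this agrees with the tote's cell centre. The rim is at z 0.134 and the floor at 0.053. The brush axis is (0.401,-0.190) with its top at 0.184, so I'll grip at TCP z 0.164.

Request:
drive_tool(moves=[[-0.9, -0.17, 0, 0, 0, 0.4, 0], [-1, -0.17, 0, 0, 0, 0, 0], [-1, -0.17, 0, 0, 0, 0, 0], [-1, -0.17, 0, 0, 0, 0, 0], [-1, -0.17, 0, 0, 0, 0, 0], [-1, -0.17, 0, 0, 0, 0, 0], [-1, -0.17, 0, 0, 0, 0, 0], [-1, -0.17, 0, 0, 0, 0, 0], [-1, -0.17, 0, 0, 0, 0, 0], [-0.35, -0.18, 0, 0, 0, 0, 0]])

```text
t: 3.55
position: [0.399, -0.1907, 0.331]
orientation: [0.985, 0.171, -0.0, 0.0]
force: [0.5, -0.1, 0.4]
finger_gap: 0.0917
```

Request:
drive_tool(moves=[[0, 0, -0.6, 0, 0, 0, 0], [0, 0, -1, 0, 0, 0, 0], [0, 0, -1, 0, 0, 0, 0], [0, 0, -1, 0, 0, 0, 0], [0, 0, -1, 0, 0, 0, 0], [0, 0, -1, 0, 0, 0, 0], [0, 0, -0.7, 0, 0, 0, 0]])

```text
t: 4.25
position: [0.4007, -0.1905, 0.2034]
orientation: [0.985, 0.171, -0.0, -0.0]
force: [0.1, 0.2, -0.1]
finger_gap: 0.0917
```

Request:
drive_tool(moves=[[0, 0, -0.9, 0, 0, 0, 0], [0, 0, -0.8, 0, 0, 0, 0], [0, 0, -0.2, 0, 0, 0, 0], [0, 0, 0, 0, 0, 0, 0.5], [0, 0, 0, 0, 0, 0, 0.7], [0, 0, 0, 0, 0, 0, 1], [0, 0, 0, 0, 0, 0, 1], [0, 0, 0, 0, 0, 0, 1], [0, 0, 0, 0, 0, 0, 1]])

```text
t: 5.15
position: [0.4012, -0.1903, 0.1668]
orientation: [0.985, 0.172, 0.0, 0.0]
force: [0.0, 0.2, -0.2]
finger_gap: 0.0484
```

Request:
drive_tool(moves=[[0, 0, 0, 0, 0, 0, 1], [0, 0, 0, 0, 0, 0, 1], [0, 0, 0, 0, 0, 0, 1], [0, 0, 0, 0, 0, 0, 1], [0, 0, 0, 0, 0, 0, 1], [0, 0, 0, 0, 0, 0, 1]])

```text
t: 5.75
position: [0.4011, -0.1902, 0.1665]
orientation: [0.985, 0.172, -0.0, 0.0]
force: [0.7, -0.4, -0.6]
finger_gap: 0.0192
```

Gripped with a 19 mm gap. I'll lift straight up to clear the cup rim, then move over the cup.

Request:
drive_tool(moves=[[0, 0, 0.3, 0, 0, 0, 1], [0, 0, 0.7, 0, 0, 0, 1], [0, 0, 1, 0, 0, 0, 1], [0, 0, 1, 0, 0, 0, 1], [0, 0, 1, 0, 0, 0, 1], [0, 0, 1, 0, 0, 0, 1], [0, 0, 1, 0, 0, 0, 1], [0, 0, 1, 0, 0, 0, 1], [0, 0, 1, 0, 0, 0, 1], [0, 0, 0.5, 0, 0, 0, 1]])

```text
t: 6.75
position: [0.4014, -0.1904, 0.3385]
orientation: [0.985, 0.172, 0.001, 0.001]
force: [0.7, -0.5, -0.1]
finger_gap: 0.0193
```

Request:
drive_tool(moves=[[0.6, 0.13, 0, 0, 0, 0, 1], [1, 0.22, 0, 0, 0, 0, 1], [1, 0.22, 0, 0, 0, 0, 1], [1, 0.22, 0, 0, 0, 0, 1], [1, 0.22, 0, 0, 0, 0, 1], [1, 0.22, 0, 0, 0, 0, 1], [1, 0.22, 0, 0, 0, 0, 1], [1, 0.22, 0, 0, 0, 0, 1], [1, 0.22, 0, 0, 0, 0, 1], [1, 0.22, 0, 0, 0, 0, 1]])

```text
t: 7.75
position: [0.5943, -0.1472, 0.3346]
orientation: [0.985, 0.172, -0.001, -0.001]
force: [0.5, -0.7, -0.0]
finger_gap: 0.0195
```

Request:
drive_tool(moves=[[1, 0.22, 0, 0, 0, 0, 1], [0.46, 0.12, 0, 0, 0, 0, 1], [0, 0, 0, 0, 0, 0, 1], [0, 0, 0, 0, 0, 0, 1]])

```text
t: 8.15
position: [0.6223, -0.1408, 0.335]
orientation: [0.985, 0.172, -0.001, -0.001]
force: [0.1, 0.0, -1.2]
finger_gap: 0.0193
```

```bash
python3 - <<'E'
from h import *
from scipy.optimize import least_squares
d,s=wrist(); print(s["wrist_torque"]); w=d["image"]; t=env.get_image("scene"); np.save("s2.npy",t,allow_pickle=True); np.save("w2.npy",d,allow_pickle=True)
a=t["image"][120:250,150:280]
cv2.imwrite("pics/c2.png",np.hstack([cv2.resize(w,(400,300)),cv2.resize(a,(300,300),interpolation=cv2.INTER_CUBIC)]))
for n,d in (("w",d),("s",t)):
    C=cloud(d);X,Y,Z=C[...,0],C[...,1],C[...,2]; hsv=cv2.cvtColor(d["image"],cv2.COLOR_BGR2HSV).astype(int); ok=d["range_z"]>0
    near=ok&(np.hypot(X-.6225,Y+.1413)<.05)
    for zl,zh in ((.165,.18),(.18,.2),(.2,.22),(.225,.27),(.28,.315)):
        m=near&(Z>zl)&(Z<zh)
        if m.sum()>5: print(n,zl,C[m].mean(0).round(4),C[m].min(0).round(3),C[m].max(0).round(3),m.sum())
    m=near&(Z>.145)&(Z<.26);print(n,"low z pct",np.percentile(Z[m],[1,5]) if m.sum() else None)
    m=near&(Z>.127)&(Z<.142); o=least_squares(lambda q:np.hypot(*(C[m][:,:2]-q).T)-.0283,[.62,-.14],loss="soft_l1",f_scale=.002); print("rim",o.x,m.sum())
E
```

```text
pos [ 0.6223 -0.1408  0.335 ] q [ 9.851e-01  1.717e-01 -1.000e-03 -5.000e-04] F [ 0.1   0.05 -1.23] t 8.15 gap 0.0193 cam [ 0.699 -0.113  0.474]
[0.02005957 0.03820057 0.00482239]
w 0.165 [ 0.6383 -0.1353  0.1769] [ 0.623 -0.159  0.173] [ 0.643 -0.119  0.179] 67
w 0.18 [ 0.6379 -0.1352  0.1913] [ 0.619 -0.16   0.181] [ 0.643 -0.119  0.2  ] 234
w 0.2 [ 0.6379 -0.1351  0.212 ] [ 0.619 -0.159  0.202] [ 0.643 -0.119  0.22 ] 276
w 0.225 [ 0.6236 -0.1403  0.2308] [ 0.597 -0.165  0.225] [ 0.643 -0.119  0.27 ] 2387
w 0.28 [ 0.6274 -0.1389  0.301 ] [ 0.619 -0.15   0.284] [ 0.63  -0.132  0.315] 701
w low z pct [0.17695593 0.1891799 ]
rim [ 0.62224618 -0.1414687 ] 399
s 0.165 [ 0.63  -0.131  0.177] [ 0.61  -0.148  0.174] [ 0.64  -0.122  0.179] 11
s 0.18 [ 0.6311 -0.1329  0.1897] [ 0.607 -0.157  0.18 ] [ 0.642 -0.121  0.199] 40
s 0.2 [ 0.631  -0.1333  0.2098] [ 0.607 -0.158  0.2  ] [ 0.641 -0.12   0.219] 45
s 0.225 [ 0.6212 -0.1413  0.2334] [ 0.595 -0.166  0.225] [ 0.641 -0.121  0.265] 135
s 0.28 [ 0.6242 -0.1394  0.2996] [ 0.615 -0.152  0.286] [ 0.63  -0.133  0.315] 33
s low z pct [0.17555903 0.18022332]
rim [ 0.62125046 -0.14263322] 56
```

View pics/c2.png

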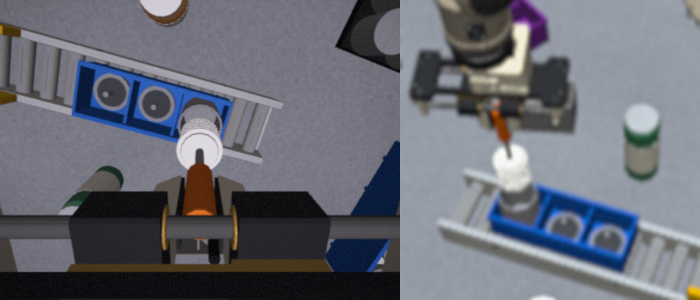

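The brush hangs straight with its head just above the cup. The head is at wrist-tile (200,148) and the cup at (202,118). In both views the head sits about 2 mm short in x, so I'll nudge it and start stroke 1.

Request:
drive_tool(moves=[[0.08, 0, -0.7, 0, 0, 0, 1], [0, 0, -0.8, 0, 0, 0, 1], [0, 0, -0.8, 0, 0, 0, 1], [0, 0, -0.8, 0, 0, 0, 1]])

```text
t: 8.65
position: [0.6233, -0.1415, 0.2743]
orientation: [0.985, 0.171, 0.0, 0.0]
force: [0.4, 0.8, -0.4]
finger_gap: 0.0193
```

Request:
drive_tool(moves=[[0, 0, -0.8, 0, 0, 0, 1], [0, 0, -0.8, 0, 0, 0, 1], [0, 0, -0.5, 0, 0, 0, 1], [0, 0, -0.3, 0, 0, 0, 1], [0, 0, 0, 0, 0, 0, 1]])

```text
t: 9.15
position: [0.6235, -0.1413, 0.2261]
orientation: [0.985, 0.171, -0.0, -0.0]
force: [-0.5, 0.5, -0.8]
finger_gap: 0.0197
```

Request:
drive_tool(moves=[[0, 0, -0.25, 0, 0, 0, 1], [0, 0, -0.15, 0, 0, 0, 1], [0, 0, 0, 0, 0, 0, 1]])

```text
t: 9.45
position: [0.6238, -0.1412, 0.2183]
orientation: [0.985, 0.172, -0.0, -0.0]
force: [0.6, -0.2, -1.0]
finger_gap: 0.0192
```

Request:
drive_tool(moves=[[0, 0, -0.1, 0, 0, 0, 1], [0, 0, 0, 0, 0, 0, 1]])

```text
t: 9.65
position: [0.6238, -0.1412, 0.2164]
orientation: [0.985, 0.172, -0.0, 0.0]
force: [-0.3, -0.5, -0.6]
finger_gap: 0.0193
```

Request:
drive_tool(moves=[[0, 0, -0.05, 0, 0, 0, 1], [0, 0, 0, 0, 0, 0, 1]])

```text
t: 9.85
position: [0.6239, -0.1412, 0.2156]
orientation: [0.985, 0.172, 0.0, 0.0]
force: [0.3, -0.0, -1.0]
finger_gap: 0.0193
```

Request:
drive_tool(moves=[[0, 0, -0.05, 0, 0, 0, 1], [0, 0, 0, 0, 0, 0, 1]])

```text
t: 10.05
position: [0.6241, -0.1413, 0.2155]
orientation: [0.985, 0.172, 0.001, 0.0]
force: [-0.6, -0.2, 4.1]
finger_gap: 0.0191
```

Request:
drive_tool(moves=[[0, 0, -0.05, 0, 0, 0, 1], [0, 0, 0, 0, 0, 0, 1]])

```text
t: 10.25
position: [0.6243, -0.1413, 0.2154]
orientation: [0.985, 0.172, 0.001, 0.001]
force: [-1.8, 0.2, 9.0]
finger_gap: 0.0193
```

Floor contact at TCP z 0.2155 with about 9 N. Now the up-strokes to the rim and strokes 2 and 3.

Request:
drive_tool(moves=[[-0.05, 0, 0.6, 0, 0, 0, 1], [0, 0, 1, 0, 0, 0, 1], [0, 0, 1, 0, 0, 0, 1], [0, 0, 1, 0, 0, 0, 1], [0, 0, 0.55, 0, 0, 0, 1], [0, 0, 0, 0, 0, 0, 1]])

```text
t: 10.85
position: [0.6234, -0.1414, 0.2983]
orientation: [0.985, 0.171, 0.001, 0.001]
force: [0.7, 0.5, -0.2]
finger_gap: 0.0196
```

Request:
drive_tool(moves=[[0, 0, -0.6, 0, 0, 0, 1], [0, 0, -1, 0, 0, 0, 1], [0, 0, -1, 0, 0, 0, 1], [0, 0, -0.9, 0, 0, 0, 1], [0, 0, -0.4, 0, 0, 0, 1], [0, 0, -0.2, 0, 0, 0, 1], [0, 0, -0.05, 0, 0, 0, 1], [0, 0, 0, 0, 0, 0, 1]])

```text
t: 11.65
position: [0.6227, -0.1412, 0.2154]
orientation: [0.985, 0.172, 0.001, 0.001]
force: [-3.3, 0.5, 14.4]
finger_gap: 0.0194
```

Request:
drive_tool(moves=[[0, 0, 0.6, 0, 0, 0, 1], [0, 0, 1, 0, 0, 0, 1], [0, 0, 1, 0, 0, 0, 1], [0, 0, 1, 0, 0, 0, 1], [0, 0, 0.6, 0, 0, 0, 1], [0, 0, 0, 0, 0, 0, 1]])

```text
t: 12.25
position: [0.6234, -0.1414, 0.299]
orientation: [0.985, 0.172, 0.001, 0.001]
force: [0.4, -0.5, -1.1]
finger_gap: 0.0196
```

Request:
drive_tool(moves=[[0, 0, -0.6, 0, 0, 0, 1], [0, 0, -1, 0, 0, 0, 1], [0, 0, -1, 0, 0, 0, 1], [0, 0, -0.9, 0, 0, 0, 1], [0, 0, -0.4, 0, 0, 0, 1], [0, 0, -0.2, 0, 0, 0, 1], [0, 0, -0.05, 0, 0, 0, 1], [0, 0, 0, 0, 0, 0, 1]])

```text
t: 13.05
position: [0.6223, -0.1411, 0.2155]
orientation: [0.985, 0.172, -0.0, 0.0]
force: [-3.5, 0.1, 9.7]
finger_gap: 0.0192
```

Request:
drive_tool(moves=[[0, 0, 0.6, 0, 0, 0, 1], [0, 0, 1, 0, 0, 0, 1], [0, 0, 1, 0, 0, 0, 1], [0, 0, 1, 0, 0, 0, 1], [0, 0, 0.6, 0, 0, 0, 1], [0, 0, 0, 0, 0, 0, 1]])

```text
t: 13.65
position: [0.6235, -0.1414, 0.3002]
orientation: [0.985, 0.171, 0.002, 0.001]
force: [-0.8, -0.8, -1.1]
finger_gap: 0.0194
```

Three strokes done: floor contact each time at z 0.2154–0.2155, with the tip about 2–4 mm above the rim at the top. I'll lift clear and go back over the caddy cell.

Request:
drive_tool(moves=[[0, 0, 0.9, 0, 0, 0, 1], [0, 0, 0.9, 0, 0, 0, 1], [-0.6, -0.13, 0, 0, 0, 0, 1], [-1, -0.22, 0, 0, 0, 0, 1], [-1, -0.22, 0, 0, 0, 0, 1], [-1, -0.22, 0, 0, 0, 0, 1], [-1, -0.22, 0, 0, 0, 0, 1], [-1, -0.22, 0, 0, 0, 0, 1], [-1, -0.22, 0, 0, 0, 0, 1], [-1, -0.22, 0, 0, 0, 0, 1]])

```text
t: 14.65
position: [0.4697, -0.1745, 0.3332]
orientation: [0.985, 0.172, -0.001, -0.001]
force: [-0.3, -0.6, -0.5]
finger_gap: 0.0192
```

Request:
drive_tool(moves=[[-1, -0.22, 0, 0, 0, 0, 1], [-1, -0.22, 0, 0, 0, 0, 1], [-1, -0.22, 0, 0, 0, 0, 1], [-0.5, -0.12, 0, 0, 0, 0, 1], [0, 0, -0.9, 0, 0, 0, 1], [0, 0, -1, 0, 0, 0, 1], [0, 0, -1, 0, 0, 0, 1], [0, 0, 0, 0, 0, 0, 1], [0, 0, 0, 0, 0, 0, 1]])

```text
t: 15.55
position: [0.401, -0.1902, 0.2765]
orientation: [0.985, 0.172, -0.0, -0.0]
force: [0.4, -0.8, -1.0]
finger_gap: 0.0195
```

```bash
python3 - <<'E'
from h import *
d,s=wrist(); t=env.get_image("scene"); p=s["position"]
w=d["image"]; a=t["image"][110:200,170:260]
cv2.imwrite("pics/c3.png",np.hstack([cv2.resize(w,(400,300)),cv2.resize(a,(300,300),interpolation=cv2.INTER_CUBIC)]))
def head(C,ok,x,y,zl,zh):
    m=ok&(np.hypot(C[...,0]-x,C[...,1]-y)<.035)&(C[...,2]>zl)&(C[...,2]<zh); (c,r)=cv2.minEnclosingCircle((C[m][:,:2]*1000).astype(np.float32)); return np.round(c,1),round(r,1),m.sum()
for n in "ws":
    o=np.load(f"{n}2.npy",allow_pickle=True).item(); print(n,"before rel TCP(622.3,-140.8):",head(cloud(o),o["range_z"]>0,.6215,-.1415,.224,.238))
    c=d if n=="w" else t; z=p[2]-.335+.231; C=cloud(c); print("  now TCP",(p[:2]*1000).round(1),head(C,c["range_z"]>0,p[0],p[1],z-.007,z+.007))
    m=(c["range_z"]>0)&(np.hypot(C[...,0]-.41,C[...,1]+.2145)<.08)&(C[...,2]>.074)&(C[...,2]<.088); print("  caddy rim",cv2.minAreaRect(C[m][:,:2].astype(np.float32)*1000),m.sum())
E
```

```text
pos [ 0.401  -0.1902  0.2765] q [ 9.852e-01  1.715e-01 -3.000e-04 -3.000e-04] F [ 0.4  -0.81 -0.97] t 15.55 gap 0.0195 cam [ 0.478 -0.162  0.416]
w before rel TCP(622.3,-140.8): (array([ 619.8, -141.5]), 23.4, np.int64(2239))
  now TCP [ 401.  -190.2] (array([ 398.1, -191. ]), 23.3, np.int64(2232))
  caddy rim ((408.1477966308594, -215.25994873046875), (55.82152557373047, 108.37599182128906), 19.683046340942383) 1187
s before rel TCP(622.3,-140.8): (array([ 618.8, -142.3]), 23.3, np.int64(122))
  now TCP [ 401.  -190.2] (array([ 396.9, -193.2]), 26.0, np.int64(90))
  caddy rim ((408.0177307128906, -217.28684997558594), (63.15247344970703, 111.73689270019531), 17.546314239501953) 102
```

View pics/c3.png

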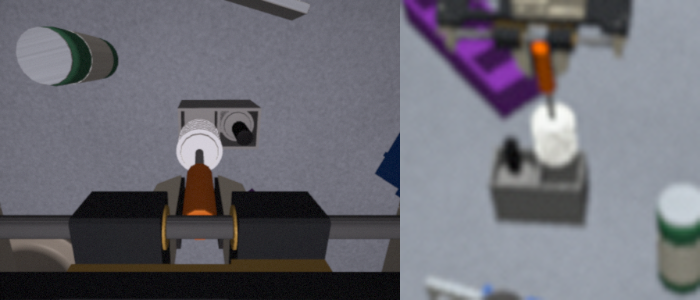

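The brush is over its own cell. Its head is at wrist-tile (200,148), beside the black brush at (240,130). The head sits within about 1.3 mm of the cell centre, and its offset from the TCP hasn't changed since the pick. Lowering now.

Request:
drive_tool(moves=[[0.04, 0, -0.7, 0, 0, 0, 1], [0, 0, -0.7, 0, 0, 0, 1], [0, 0, -0.5, 0, 0, 0, 1], [0, 0, -0.5, 0, 0, 0, 1], [0, 0, 0, 0, 0, 0, 1]])

```text
t: 16.15
position: [0.4013, -0.19, 0.2277]
orientation: [0.985, 0.171, -0.001, -0.001]
force: [-0.4, 0.3, -0.2]
finger_gap: 0.0197
```

Request:
drive_tool(moves=[[0, 0, -0.7, 0, 0, 0, 1], [0, 0, -0.7, 0, 0, 0, 1], [0, 0, -0.7, 0, 0, 0, 1], [0, 0, -0.5, 0, 0, 0, 1], [0, 0, -0.2, 0, 0, 0, 1], [0, 0, 0, 0, 0, 0, 1]])

```text
t: 16.75
position: [0.4017, -0.1902, 0.1725]
orientation: [0.985, 0.172, -0.0, -0.0]
force: [0.7, -0.3, -0.1]
finger_gap: 0.0196
```

Request:
drive_tool(moves=[[0, 0, -0.25, 0, 0, 0, 1], [0, 0, -0.05, 0, 0, 0, 1], [0, 0, 0, 0, 0, 0, 1]])

```text
t: 17.05
position: [0.4017, -0.1903, 0.1667]
orientation: [0.985, 0.171, 0.0, 0.0]
force: [-0.9, 0.1, -0.7]
finger_gap: 0.0193
```

Request:
drive_tool(moves=[[0, 0, -0.05, 0, 0, 0, 1], [0, 0, 0, 0, 0, 0, 1]])

```text
t: 17.25
position: [0.402, -0.1905, 0.1664]
orientation: [0.985, 0.171, 0.001, 0.001]
force: [-1.7, -1.1, 6.0]
finger_gap: 0.0195
```

The brush stands on the cell floor (6 N). Release and rise.

Request:
drive_tool(moves=[[0, 0, 0.04, 0, 0, 0, 0.8], [0, 0, 0, 0, 0, 0, 0.5], [0, 0, 0, 0, 0, 0, 0], [0, 0, 0, 0, 0, 0, 0], [0, 0, 0, 0, 0, 0, 0], [0, 0, 0, 0, 0, 0, 0], [0, 0, 0, 0, 0, 0, 0], [0, 0, 0, 0, 0, 0, 0]])

```text
t: 18.05
position: [0.4017, -0.1902, 0.1663]
orientation: [0.985, 0.172, -0.0, 0.0]
force: [0.3, -0.6, -0.1]
finger_gap: 0.0709
```

Request:
drive_tool(moves=[[0, 0, 0.3, 0, 0, 0, 0], [0, 0, 0.6, 0, 0, 0, 0], [0, 0, 1, 0, 0, 0, 0], [0, 0, 1, 0, 0, 0, 0]])

```text
t: 18.45
position: [0.4016, -0.1901, 0.2253]
orientation: [0.985, 0.172, -0.0, -0.0]
force: [0.2, 0.5, 0.3]
finger_gap: 0.0915
```

Request:
drive_tool(moves=[[0, 0, 1, 0, 0, 0.9, 0], [0.76, -0.11, 1, 0, 0, 1, 0.5], [0.76, -0.11, 0, 0, 0, 1, 1], [0.76, -0.11, 0, 0, 0, 1, 1], [0.76, -0.11, 0, 0, 0, 1, 1], [0.76, -0.11, 0, 0, 0, 1, 1], [0.76, -0.11, 0, 0, 0, 1, 1], [0.76, -0.11, 0, 0, 0, 1, 1], [0.76, -0.11, 0, 0, 0, 1, 1], [0.76, -0.11, 0, 0, 0, 1, 1]])

```text
t: 19.45
position: [0.5391, -0.2101, 0.2647]
orientation: [0.822, 0.57, 0.0, 0.0]
force: [0.3, 0.6, -0.3]
finger_gap: 0.0245
```

Request:
drive_tool(moves=[[0.76, -0.11, 0, 0, 0, 1, 1], [0.76, -0.11, 0, 0, 0, 1, 1], [0.76, -0.11, 0, 0, 0, 1, 1], [0.76, -0.11, 0, 0, 0, 1, 1], [0.76, -0.11, 0, 0, 0, 1, 1], [0.76, -0.16, 0, 0, 0, 0, 1], [0, 0, 0, 0, 0, 0, 1], [0, 0, 0, 0, 0, 0, 1]])

```text
t: 20.25
position: [0.6294, -0.2241, 0.2641]
orientation: [0.68, 0.733, -0.0, -0.0]
force: [-0.3, -0.5, -0.4]
finger_gap: 0.0003
```

```bash
python3 - <<'E'
from h import *
d,s=wrist(); t=env.get_image("scene"); print("jaw",np.degrees(np.arctan2(*Ro.from_quat(s["orientation"]).as_matrix()[[1,0],1])))
a=t["image"][110:270,140:340]
cv2.imwrite("pics/c4.png",np.hstack([cv2.resize(d["image"],(400,300)),cv2.resize(a,(375,300),interpolation=cv2.INTER_CUBIC)]))
for n,c in (("w",d),("s",t)):
    C=cloud(c);X,Y,Z=C[...,0],C[...,1],C[...,2];ok=c["range_z"]>0;H,S,V=cv2.split(cv2.cvtColor(c["image"],cv2.COLOR_BGR2HSV))
    b=ok&(H>100)&(H<125)&(S>120)&(X>.5)&(X<.72)&(abs(Y)<.25)&(Z>.098)&(Z<.112)
    if b.sum()>20: print("tote",cv2.minAreaRect(C[b][:,:2].astype(np.float32)*1000),b.sum())
    m=ok&(H<20)&(S>120)&(np.hypot(X-.401,Y+.19)<.03)&(Z>.11)&(Z<.195)
    if m.sum(): print("brush",C[m].mean(0).round(4),Z[m].max())
E
```

```text
pos [ 0.6294 -0.2241  0.2641] q [ 6.804e-01  7.328e-01 -1.000e-04 -4.000e-04] F [-0.27 -0.51 -0.44] t 20.25 gap 0.0003 cam [ 0.623 -0.142  0.403]
jaw 4.245667323277492
tote ((621.2264404296875, -130.82037353515625), (78.41986846923828, 100.37395477294922), 4.592713832855225) 2381
tote ((616.6633911132812, -73.53408813476562), (78.42922973632812, 218.22970581054688), 5.031092643737793) 275
brush [ 0.4033 -0.1901  0.1595] 0.19028139130409918
```

View pics/c4.png

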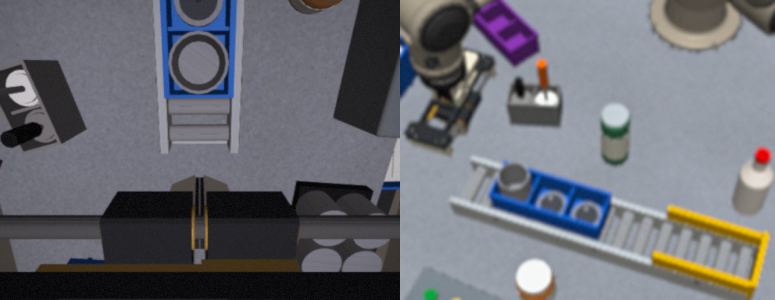

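The brush stands in its cell at right-tile (543,75). The closed gripper is centred behind the tote's tail, with the cup and both magnets in place. I'll lower to TCP z 0.097, which keeps the gripper body above the cup rim, and make contact slowly.

Request:
drive_tool(moves=[[0, 0, -0.7, 0, 0, 0, 1], [0, 0, -1, 0, 0, 0, 1], [0, 0, -1, 0, 0, 0, 1], [0, 0, -1, 0, 0, 0, 1], [0, 0, -1, 0, 0, 0, 1], [0, 0, -1, 0, 0, 0, 1], [0, 0, -1, 0, 0, 0, 1], [0, 0, -1, 0, 0, 0, 1], [0, 0, -0.65, 0, 0, 0, 1], [0, 0, 0, 0, 0, 0, 1]])

```text
t: 21.35
position: [0.6283, -0.2238, 0.0957]
orientation: [0.68, 0.733, -0.001, -0.002]
force: [-0.7, -0.1, -0.4]
finger_gap: 0.0008
```

Request:
drive_tool(moves=[[-0.04, 0.5, 0, 0, 0, 0, 1], [-0.04, 0.5, 0, 0, 0, 0, 1], [-0.02, 0.2, 0, 0, 0, 0, 1], [-0.02, 0.2, 0, 0, 0, 0, 1], [-0.02, 0.2, 0, 0, 0, 0, 1], [-0.02, 0.2, 0, 0, 0, 0, 1]])

```text
t: 21.95
position: [0.6268, -0.1883, 0.0978]
orientation: [0.68, 0.733, 0.0, 0.001]
force: [0.6, -1.1, 0.4]
finger_gap: 0.0003
```

Request:
drive_tool(moves=[[-0.02, 0.2, 0, 0, 0, 0, 1], [-0.02, 0.2, 0, 0, 0, 0, 1], [-0.02, 0.25, 0, 0, 0, 0, 1], [-0.02, 0.3, 0, 0, 0, 0, 1], [-0.03, 0.35, 0, 0, 0, 0, 1], [-0.03, 0.4, 0, 0, 0, 0, 1]])

```text
t: 22.55
position: [0.6236, -0.1537, 0.0974]
orientation: [0.68, 0.733, 0.0, 0.0]
force: [1.1, -2.1, 0.7]
finger_gap: 0.0004
```

The tote is rolling with about 2 N. I'll push on at about 8 mm per row and slow down near the stop.

Request:
drive_tool(moves=[[-0.03, 0.4, 0, 0, 0, 0, 1], [-0.03, 0.4, 0, 0, 0, 0, 1], [-0.03, 0.4, 0, 0, 0, 0, 1], [-0.03, 0.4, 0, 0, 0, 0, 1], [-0.03, 0.4, 0, 0, 0, 0, 1], [-0.03, 0.4, 0, 0, 0, 0, 1], [-0.03, 0.4, 0, 0, 0, 0, 1], [-0.03, 0.4, 0, 0, 0, 0, 1], [-0.03, 0.4, 0, 0, 0, 0, 1], [-0.03, 0.4, 0, 0, 0, 0, 1]])

```text
t: 23.55
position: [0.6174, -0.0735, 0.0972]
orientation: [0.68, 0.733, -0.0, -0.0]
force: [-0.5, -1.9, 0.7]
finger_gap: 0.0004
```

Request:
drive_tool(moves=[[-0.03, 0.4, 0, 0, 0, 0, 1], [-0.03, 0.4, 0, 0, 0, 0, 1], [-0.03, 0.4, 0, 0, 0, 0, 1], [-0.03, 0.4, 0, 0, 0, 0, 1], [-0.03, 0.4, 0, 0, 0, 0, 1], [-0.03, 0.4, 0, 0, 0, 0, 1], [-0.03, 0.4, 0, 0, 0, 0, 1], [-0.03, 0.4, 0, 0, 0, 0, 1], [-0.03, 0.4, 0, 0, 0, 0, 1], [-0.03, 0.4, 0, 0, 0, 0, 1]])

```text
t: 24.55
position: [0.6116, 0.0065, 0.0973]
orientation: [0.68, 0.733, -0.0, 0.0]
force: [-2.1, -2.0, -0.3]
finger_gap: 0.0003
```

Request:
drive_tool(moves=[[-0.03, 0.4, 0, 0, 0, 0, 1], [-0.03, 0.4, 0, 0, 0, 0, 1], [-0.03, 0.4, 0, 0, 0, 0, 1], [-0.03, 0.4, 0, 0, 0, 0, 1], [-0.03, 0.4, 0, 0, 0, 0, 1], [-0.03, 0.35, 0, 0, 0, 0, 1], [-0.02, 0.3, 0, 0, 0, 0, 1], [-0.02, 0.25, 0, 0, 0, 0, 1], [-0.02, 0.2, 0, 0, 0, 0, 1]])

```text
t: 25.45
position: [0.607, 0.0683, 0.0974]
orientation: [0.68, 0.733, 0.0, 0.0]
force: [-0.6, -1.7, -1.4]
finger_gap: 0.0004
```

Request:
drive_tool(moves=[[-0.01, 0.15, 0, 0, 0, 0, 1], [-0.01, 0.15, 0, 0, 0, 0, 1], [-0.01, 0.15, 0, 0, 0, 0, 1]])

```text
t: 25.75
position: [0.6063, 0.0769, 0.0974]
orientation: [0.68, 0.733, 0.0, 0.0]
force: [-0.3, -1.7, -0.5]
finger_gap: 0.0005
```

Request:
drive_tool(moves=[[-0.01, 0.15, 0, 0, 0, 0, 1], [-0.01, 0.15, 0, 0, 0, 0, 1], [-0.01, 0.1, 0, 0, 0, 0, 1]])

```text
t: 26.05
position: [0.6057, 0.0851, 0.0974]
orientation: [0.68, 0.733, 0.0, 0.0]
force: [-0.6, -1.1, 0.6]
finger_gap: 0.0004
```

Request:
drive_tool(moves=[[-0.01, 0.12, 0, 0, 0, 0, 1], [-0.01, 0.12, 0, 0, 0, 0, 1], [-0.01, 0.12, 0, 0, 0, 0, 1]])

```text
t: 26.35
position: [0.6052, 0.0921, 0.0974]
orientation: [0.68, 0.733, 0.0, 0.0]
force: [-0.0, -0.3, -0.6]
finger_gap: 0.0001
```

Request:
drive_tool(moves=[[-0.01, 0.1, 0, 0, 0, 0, 1], [-0.01, 0.1, 0, 0, 0, 0, 1]])

```text
t: 26.55
position: [0.6049, 0.0953, 0.0974]
orientation: [0.68, 0.733, -0.0, 0.001]
force: [-0.9, -9.8, 0.6]
finger_gap: 0.0004
```

Request:
drive_tool(moves=[[-0.01, 0.1, 0, 0, 0, 0, 1], [0, 0, 0, 0, 0, 0, 1]])

```text
t: 26.75
position: [0.6049, 0.0953, 0.0975]
orientation: [0.68, 0.733, -0.001, 0.002]
force: [0.2, -13.4, 0.4]
finger_gap: 0.0003
```

The tote stopped at y 0.0953 with 13 N, so it has met the end stop. Back off and check.

Request:
drive_tool(moves=[[0, -0.1, 0, 0, 0, 0, 1], [0, -0.1, 0, 0, 0, 0, 1], [0.02, -0.3, 0, 0, 0, 0, 1], [0.04, -0.8, 0, 0, 0, 0, 1], [0.08, -1, 0, 0, 0, 0, 1], [0.08, -1, 0, 0, 0, 0, 1], [0.08, -1, 0, 0, 0, 0, 1], [0, -0.5, 1, 0, 0, 0, 1], [0, 0, 1, 0, 0, 0, 1], [0, 0, 1, 0, 0, 0, 1]])

```text
t: 27.75
position: [0.6103, 0.0004, 0.1579]
orientation: [0.681, 0.732, -0.0, -0.0]
force: [-0.5, -0.5, -0.3]
finger_gap: 0.0003
```

Request:
drive_tool(moves=[[0, 0, 1, 0, 0, 0, 1], [0, 0, 1, 0, 0, 0, 1], [0, 0, 1, 0, 0, 0, 1], [0, 0, 1, 0, 0, 0, 1], [0, 0, 0.5, 0, 0, 0, 1], [0, 0, 0, 0, 0, 0, 1], [0, 0, 0, 0, 0, 0, 1]])

```text
t: 28.45
position: [0.6101, 0.0016, 0.2465]
orientation: [0.68, 0.733, -0.0, -0.0]
force: [-0.2, 0.3, -0.6]
finger_gap: 0.0005
```

```bash
python3 - <<'E'
from h import *
d,s=wrist(); t=env.get_image("scene"); p=env.get_image("top")
cv2.imwrite("pics/c5.png",np.hstack([cv2.resize(p["image"][110:260,120:370],(450,270),interpolation=cv2.INTER_CUBIC),cv2.resize(t["image"][110:270,160:350],(321,270),interpolation=cv2.INTER_CUBIC)]))
for n,c in (("w",d),("s",t),("t",p)):
    C=cloud(c);X,Y,Z=C[...,0],C[...,1],C[...,2];ok=c["range_z"]>0;H,S,V=cv2.split(cv2.cvtColor(c["image"],cv2.COLOR_BGR2HSV))
    L=(C[...,:2]-np.array([.6168,-.0705]))@np.array([-.0785,.997])
    b=ok&(H>100)&(H<125)&(S>120)&(X>.5)&(X<.72)&(Y>-.1)&(Y<.4)&(Z>.098)&(Z<.112)
    y=ok&(H>18)&(H<32)&(S>120)&(X>.555)&(X<.61)&(Z>.098)&(Z<.115)&(Y>.29)
    print(n,"tote along-lane",L[b].min().round(4),L[b].max().round(4),b.sum(),"stop",(L[y].min().round(4),L[y].max().round(4),y.sum()) if y.sum() else 0, "rim z max", Z[ok&(abs(L-.2155)<.04)&(X>.55)&(X<.66)&(Z<.17)].max())
E
```

```text
pos [0.6101 0.0016 0.2465] q [ 6.805e-01  7.328e-01 -3.000e-04 -4.000e-04] F [-0.25  0.29 -0.6 ] t 28.45 gap 0.0005 cam [0.604 0.083 0.386]
w tote along-lane 0.177 0.2125 1421 stop 0 rim z max 0.13655442629420003
s tote along-lane 0.1755 0.3903 250 stop (np.float64(0.3947), np.float64(0.4044), np.int64(46)) rim z max 0.14019710041018377
t tote along-lane 0.1786 0.3927 280 stop (np.float64(0.3973), np.float64(0.4067), np.int64(51)) rim z max 0.14004361818649103
```

View pics/c5.png

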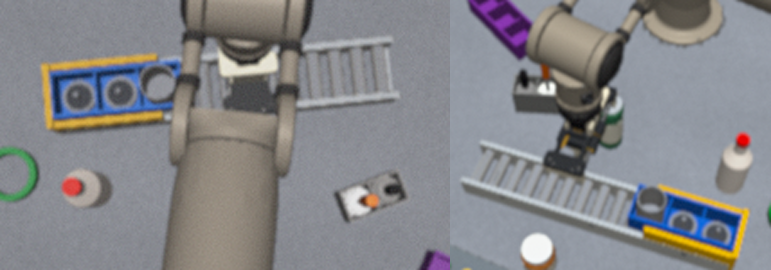

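In both views the tote sits in the yellow bay with the cup and both magnets standing in it. The brush stands in its cell. The top view gives a nose-to-stop gap of about 4 mm, near pixel resolution, so I'll look closer with the wrist camera.

Request:
drive_tool(moves=[[-0.05, 0.6, 0.5, 0, 0, 0, 1], [-0.08, 1, 0.5, 0, 0, 0, 1], [-0.08, 1, 0, 0, 0, 0, 1], [-0.08, 1, 0, 0, 0, 0, 1], [-0.08, 1, 0, 0, 0, 0, 1], [-0.08, 1, 0, 0, 0, 0, 1], [-0.08, 1, 0, 0, 0, 0, 1], [-0.08, 1, 0, 0, 0, 0, 1], [-0.05, 0.6, 0, 0, 0, 0, 1], [0, 0, 0, 0, 0, 0, 1]])

```text
t: 29.6
position: [0.5969, 0.1679, 0.2675]
orientation: [0.679, 0.734, 0.0, -0.0]
force: [0.6, -0.2, -0.1]
finger_gap: 0.0005
```

```bash
python3 - <<'E'
from h import *
d,s=wrist(); cv2.imwrite("pics/w6.png",d["image"])
C=cloud(d);X,Y,Z=C[...,0],C[...,1],C[...,2];ok=d["range_z"]>0;H,S,V=cv2.split(cv2.cvtColor(d["image"],cv2.COLOR_BGR2HSV))
L=(C[...,:2]-np.array([.6168,-.0705]))@np.array([-.0785,.997])
b=ok&(H>100)&(H<125)&(S>110)&(Y>-.1)&(Y<.4)&(Z>.1)&(Z<.11); y=ok&(H>18)&(H<32)&(S>110)&(X>.56)&(X<.605)&(Z>.1)&(Z<.112)&(Y>.29)
for n,m in (("tote",b),("stop",y)): print(n,np.percentile(L[m],[0,1,99,100]).round(4) if m.sum() else 0,m.sum())
E
```

```text
pos [0.5969 0.1679 0.2675] q [ 6.795e-01  7.337e-01  2.000e-04 -1.000e-04] F [ 0.6  -0.24 -0.09] t 29.6 gap 0.0005 cam [0.591 0.25  0.407]
tote [0.1766 0.1788 0.3814 0.3833] 3630
stop 0 0
```

View pics/w6.png

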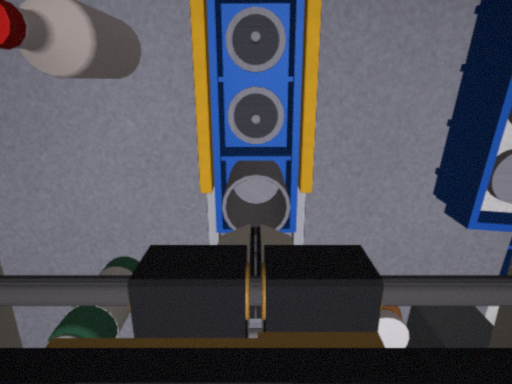

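The cup (256,200) and magnets (256,118) and (256,40) stand in the tote, but the stop is just above the picture. I'll move 60 mm further and measure numerically.

Request:
drive_tool(moves=[[-0.05, 0.7, 0.5, 0, 0, 0, 1], [-0.08, 1, 0.5, 0, 0, 0, 1], [-0.08, 1, 0, 0, 0, 0, 1], [-0.05, 0.6, 0, 0, 0, 0, 1], [0, 0, 0, 0, 0, 0, 1], [0, 0, 0, 0, 0, 0, 1]])

```text
t: 30.25
position: [0.5921, 0.2316, 0.2872]
orientation: [0.68, 0.733, -0.0, 0.0]
force: [-0.5, -0.1, -0.9]
finger_gap: 0.0001
```

```bash
python3 - <<'E'
from h import *
d,s=wrist()
C=cloud(d);X,Y,Z=C[...,0],C[...,1],C[...,2];ok=d["range_z"]>0;H,S,V=cv2.split(cv2.cvtColor(d["image"],cv2.COLOR_BGR2HSV))
L=(C[...,:2]-np.array([.6168,-.0705]))@np.array([-.0785,.997])
b=ok&(H>100)&(H<125)&(S>110)&(Y>-.1)&(Y<.4)&(Z>.1)&(Z<.11); y=ok&(H>18)&(H<32)&(S>110)&(X>.56)&(X<.605)&(Z>.1)&(Z<.112)&(Y>.29)
for n,m in (("tote",b),("stop",y)): print(n,np.percentile(L[m],[0,1,99,100]).round(4) if m.sum() else 0,m.sum())
for r in range(0,60,2): print(r,L[r,256].round(4),Z[r,256].round(3),H[r,256],S[r,256],V[r,256])
a=d["image"][0:90,190:322]; cv2.imwrite("pics/w7.png",cv2.resize(a,None,fx=5,fy=5,interpolation=cv2.INTER_CUBIC))
E
```

```text
pos [0.5921 0.2316 0.2872] q [ 6.804e-01  7.328e-01 -3.000e-04  1.000e-04] F [-0.51 -0.05 -0.88] t 30.25 gap 0.0001 cam [0.586 0.313 0.426]
tote [0.2226 0.2303 0.3949 0.395 ] 2639
stop [0.3959 0.3962 0.407  0.407 ] 636
0 0.4712 0.0 120 25 124
2 0.4691 0.001 123 23 124
4 0.4673 -0.001 118 27 123
6 0.4651 -0.0 125 24 125
8 0.4628 0.001 123 25 124
10 0.4609 0.0 123 24 126
12 0.4589 0.0 118 25 131
14 0.4567 0.001 122 26 126
16 0.4551 -0.002 120 25 130
18 0.4528 -0.001 118 24 130
20 0.451 -0.003 120 25 130
22 0.4486 -0.001 123 23 123
24 0.4463 0.001 120 27 122
26 0.4445 -0.001 120 24 126
28 0.4423 -0.001 120 24 127
30 0.44 0.0 125 26 126
32 0.4378 0.001 123 25 122
34 0.4358 -0.0 120 24 126
36 0.4337 -0.001 129 26 128
38 0.4316 -0.001 118 26 127
40 0.4292 0.0 125 24 128
42 0.4272 -0.001 118 31 131
44 0.4249 0.001 120 28 126
46 0.4228 -0.001 118 26 128
48 0.4206 -0.0 114 27 130
50 0.4183 0.0 125 24 130
52 0.4161 0.0 123 24 125
54 0.4069 0.104 19 161 135
56 0.4052 0.105 21 208 186
58 0.4035 0.104 22 207 187
```

View pics/w7.png

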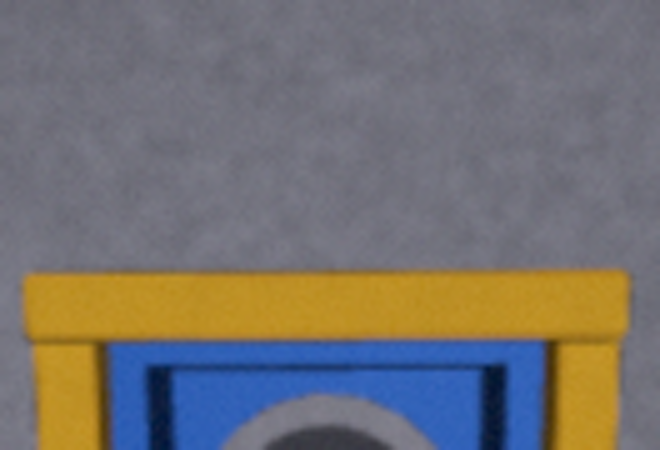

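The tote's front wall (crop row 340) meets the stop with no visible gap. Tote front is at 0.3950 and the stop at 0.3959, which is within one pixel. Handing in.

```bash
python3 -c "
from bench import env
print(env.hand_in()); s=env.observe(); print(s['t'],s['force'])"
```

```text
the job is handed in; nothing more can be done
None
the job is handed in; nothing more can be done
```

The job is done and handed in, at about 30 s of the 72 s allowed. No verdict was reported.

- **Scrubbing:** I took the orange brush from its caddy cell and made three full strokes in the cup. Each touched the floor at TCP z 0.2155 with about 9–14 N, and each came up to 2–4 mm above the rim.
- **Brush return:** I stood it back in the same cell, felt the cell floor at 6 N and let go. It was upright in the later pictures.
- **Tote push:** only after letting go, I pushed the tote along the rollers with about 2 N until it met the end stop at about 13 N, then backed off.

**Last checks:** in the last close-up the tote's front and the stop were 0.9 mm apart, about one pixel. The coarser top and scene views had suggested about 4 mm, at the limit of their resolution, so I trusted the close-up. The cup and both magnets were standing in the tote, and the robot was touching nothing. I saw no sign that the other objects had moved, but I did not measure them separately.

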